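# Drift a sheared dowel stub out of a weld fixture

### The job

A locating dowel has sheared off below the face of the eccentric bush in the blue weld fixture. Take the slim drift (blue grip) from the tool block, feel for the off-centre bore by touching down slowly and lightly, and press the stub steadily down through it until it drops into the catch tin, never leaning hard on the fixture. Then draw the drift out, lower it fully home into the same hole of the tool block, and leave everything else alone.

Things in the scene. Friction and masses are not known exactly. Their poses are not given: they have to be found in the camera images.
- drift: the slim drift, 0.22 kg: blue ribbed round grip 24 mm across, 66 mm long; below it a flat-ended round steel shank 13 mm across, 58 mm long; on top a striking head 18 mm across, 4 mm high. Origin at the centre of the shank's tip; z runs from tip to head. It starts upright in one hole of the tool block, the grip's underside resting on the block's top (grip 64 to 130 mm above the bench)
- bush_top (a point): centre of the round steel eccentric bush (44 mm across) in the bridge, level with its face, 102 mm above the bench. The bore through the bush is 15 mm across, vertical, and its centre lies 6 mm from this point in a direction that differs each time and is not reported: it must be seen or felt for. Square-edged; the drift has 1 mm clearance all round. Touch down at 15 mm/s or less: steel on steel jolts
- fixture: the weld fixture, bolted down: base plate 150 x 134 x 12 mm, two uprights, and on them a blue bridge 60 mm (x) by 130 mm (y), 40 mm thick, top 102 mm above the bench. Origin on the bench under the bush's centre (z up); the space under the bridge is open along x. On the bridge a sound steel dowel stands 14 mm proud at y = -46 mm and a 3 mm high rest pad lies at y = +46 mm
- stub (a joint): the sheared dowel stub: brass-coloured pin 14 mm across, 30 mm long, upright in the bore. The value is the depth of its top below the bridge's face: 0.005 to 0.009 m at the start, 0.0575 m when it stands in the tin. Four hidden spring plungers grip it 30 mm below the face: pushing it down takes about 6 to 15 N; once its top is some 32 mm down it is free and falls
- tin: catch tin under the bush: open aluminium tray 100 x 70 mm (x, y), 24 mm high, 2.5 mm walls and floor, fixed on the fixture's base plate. Origin at the centre of its underside, 12 mm above the bench
- rack: wooden tool block, fixed, 60 x 150 x 64 mm (x, y, z), with three through holes 20 mm across in a row along y at -45, 0 and +45 mm. Origin at the centre of its underside
- big_drift: bystander: thick drift with a red grip, same shape as the slim one but with a 17 mm shank that does not fit the bore; in another hole of the tool block. Origin at its tip
- punch: bystander: pointed punch with a yellow grip of the same size, 10 mm shank; in the third hole of the tool block. Origin at its tip
- new_dowel: bystander: new steel dowel, 14 mm across, 50 mm high, standing on the bench just beyond the fixture. Origin under its centre
- hammer: bystander: hammer, 260 mm long, wooden handle, lying on the bench
- wrench: bystander: spanner, 180 mm long, lying on the bench
- bracket: bystander: dark steel angle bracket, 120 x 50 x 66 mm
- square: bystander: red magnet square, 100 mm long, 105 mm high
- spray: bystander: yellow spray can, 62 mm across, 170 mm high
Mind the look-alikes: they are no part of the job. Leave any turquoise look-alike of the drift alone. Leave any green or turquoise look-alike of the fixture alone.

How it is judged (in metres and radians):
On the way, in this order (a step that is already met when the one before it is completed fails the run):
1. the slim drift's tip is in the bore, 3 mm or more below the bridge's face (z of drift in the frame of fixture below 0.099 m and horizontal distance between drift and fixture below 0.01 m), for 0.1 s.
2. the stub has dropped out of the bridge into the catch tin while the drift is still 15 mm or more down the bore (z of drift in the frame of fixture below 0.087 m and horizontal distance between drift and fixture below 0.01 m and value of joint stub above 0.053 m), for 0.1 s.
3. the slim drift is lowered, not dropped, home: back in its hole with the fingers still on it (distance of drift from where it was at the start of the episode below 0.008 m and angle between drift's own z axis and vertical below 0.1 rad and contact force between the fingers and drift above 1 N), for 0.05 s.
At the end, for the whole second after the job is handed in: the stub is out of the bridge and rests in the catch tin (its top more than 53 mm below the bridge's face) and the slim drift stands at rest and upright (within 0.1 rad) in the hole it came from, its tip within 8 mm of where it started (value of joint stub above 0.053 m and distance of drift from where it was at the start of the episode below 0.008 m and angle between drift's own z axis and vertical below 0.1 rad and linear speed of drift below 0.01 m/s); the robot touches nothing.
It fails at once if the drift bears on the bridge, its bush or the stub with more than 40 N (contact force between drift and fixture above 40 N).
It fails at once if the arm or its fingers press on the fixture with more than 10 N (contact force between any of the arm, the fingers and fixture above 10 N).
It fails at once if another thing on the bench or in the tool block is moved by more than 20 mm (distance of any of big_drift, punch, new_dowel, hammer, wrench, bracket, square, spray from where it was at the start of the episode above 0.02 m).
It also fails if it takes over 72 s, if anything falls off the work surface, if the arm or the gripper's body presses on something with over 40 N, if the wrist force passes 120 N, or if a joint passes its speed limit or range.

### The arm

A 6-joint arm with a two-finger parallel gripper is mounted at the origin on the work surface. World frame = base frame: x ahead of the robot, y to its left, z up, the work surface at z = 0. Lengths are in mm, angles in rad, forces in N, time in s.
With the tool pointing down it reaches from about 300 to 775 mm from the base axis. Payload 14.6 kg.
Tool frame: the origin (TCP) lies on the front face of the gripper's body, between the roots of the fingers; the fingertips stand 97 mm ahead of it and the grasp point (between the pads) lies 78 mm ahead of it; z points along the fingers, y is the direction in which the jaws open and shut (so a half turn about z gives the same grasp; the last joint's range is limited). The gripper opens to 94 mm and grips with 3 to 60 N. Pads are 16 mm wide; open, the fingers measure 119 mm over their backs; the gripper's body (75 mm by 177 mm) begins 78 mm behind the grasp point.
Start: joints at [-1.306, 0.3, 1.521, -0, 1.321, -0.067], TCP at [179.153, -519.994, 302.646] pointing down, gripper open.
Joint ranges: [-3.03, 3.03], [-0.79, 2.21], [0.23, 2.52], [-1.04, 4.18], [0, 3.07], [-2.55, 2.55]. Speed limits (rad/s): [2.22, 2.22, 2.57, 3.14, 3.14, 3.14].

### API

Orientations are given as [roll, pitch, yaw] about the fixed x, y, z axes, in that order (R = Rz(yaw) Ry(pitch) Rx(roll)).
In Python, from cell import manip, eyes, finder gives the robot as it stands.
- The arm moves only by the tool drive_tool, never from a script. Its argument "rows" is a list of rows, each an object with "offset": the shift along the tool's x, y, z in mm, a list of three; "spin": the turn about the tool's z in degrees; "jaw": the finger opening in mm, from 0 to 94. In form: [{"offset": [dx, dy, dz], "spin": spin, "jaw": jaw}, ...]. A call has 1 to 20 rows; each row shifts and turns the commanded pose from where the row before left it, along the tool's axes as they then stand; what a row does not reach is not made up. A row lasts 1/10 s, in which the tool goes at most 50 mm and 8.59 degrees, less where a joint would pass 70% of its speed; a pose out of reach is approached as far as the arm can. A call is refused whole if a number of a shift passes 50 or a number of a turn 8.59, either way. A call with a gripper value outside its range is refused whole. The fingers move at their own pace and stop on an object; "force" is the grip in N (left out, the last holds). Time passes only in rows, so rows that do not move let the fingers close. It gives the time, the measured TCP pose, the force and the opening at its end, in the units of the state.
- manip.read_state(): the state, without advancing time (a new reading comes with each control period).
- eyes.camera(name): name is "scene" or "top"; returns a dict with "color" (384x512x3 uint8, blue, green, red), "depth" (384x512 float32, mm along the optical axis (not along the pixel's ray), 0 where there is no reading), "vfov" (degrees; the focal length in pixels is half the picture's height over the tangent of half this angle, whatever the lens; pixels are square), "cx", "cy" (the principal point, pixels), "D" ([k1, k2, p1, p2, k3] as OpenCV has them; the pictures are not rectified), "rvec" (rotation vector, rad) and "tvec" (3), from world to camera coordinates, as OpenCV has them. Camera axes: x right, y down, z forward; pixel columns grow to the right and rows downward; lengths in mm; the calibration is good to about 2 mm. A picture is of the moment at which its call begins.
- manip.sign_off(): hands the job in, once; it reports no verdict.
Trained networks look in the newest picture that a camera, given by its name, has taken for a name from the list of things; names that differ only in an ending like _2 or _b are one class to them, and where a whole thing is asked for, a point or a joint stands for the part that bears it (a point fixed in the world has none). Each returns a list of dicts, best first, with "p" (0 to 1); they miss things now and then, are a little off and sometimes report something else, mostly with a low value. They report only what shows in the picture. A call takes as long as a camera call. They do not tell look-alikes from the thing itself.
- finder.find_in(camera, target): "uv" ([column, row] in pixels, amid what is visible of it).
The state is a dict: "clock": time; "joints": joint angles; "qd": joint speeds; "effort": joint torques, N m; "eef_pos": TCP position; "eef_rot": TCP orientation; "wrist_force": force on the tool from outside, world axes, zero at the start; "moment": the same for the moment, N m; "finger_gap": finger opening in mm.
Only numpy, scipy, OpenCV 4.12 (cv2) and the standard library are available. Lean on these libraries where they do the work, as an engineer would, in place of code of your own. Each camera call takes 0.05 s, during which the arm holds its last target. There are 200 camera calls.

## Working session

There is one attempt and no reset: what is moved stays moved. The work goes in short steps, Python scripts to look and compute and a tool call to move; the robot and the scene stay as the last step left them, time stands still between calls to the robot, and variables do not carry over. Pictures are saved under pics/ and viewed, about 8 in all and at most 12, crops included, and the job is handed in when it is done.

Besides the shell and the picture viewer there is one more tool, called after "Request:" in YAML: its name, and indented under it one key for each argument. drive_tool: Moves the arm, as the interface text tells. Its arguments: {"type":"object","properties":{"rows":{"type":"array","items":{"type":"object","properties":{"offset":{"type":"array","items":{"type":"number"}},"spin":{"type":"number"},"jaw":{"type":"number"}}}},"force":{"type":"number"}},"required":["rows"]}

```bash
mkdir -p pics; cat > h.py <<'E'
import numpy as np, cv2
from cell import manip, eyes, finder
def cam(n):
    c=eyes.camera(n); f=192/np.tan(np.radians(c['vfov'])/2)
    c['K']=np.array([[f,0,c['cx']],[0,f,c['cy']],[0,0,1.]]); c['R']=cv2.Rodrigues(np.array(c['rvec'],float))[0]
    c['t']=np.array(c['tvec'],float).reshape(3); c['D']=np.array(c['D'],float); return c
def ray(c,uv):
    p=cv2.undistortPoints(np.array([[uv]],float),c['K'],c['D'])[0,0]
    return -c['R'].T@c['t'], c['R'].T@np.array([p[0],p[1],1])
def atz(c,uv,z):
    o,d=ray(c,uv); return o+d*(z-o[2])/d[2]
def atd(c,uv):
    u,v=np.round(uv).astype(int); w=c['depth'][max(v-1,0):v+2,max(u-1,0):u+2]; w=w[w>0]
    if not len(w): return None
    o,d=ray(c,uv); return o+d*np.median(w)
def proj(c,P): return cv2.projectPoints(np.array(P,float).reshape(-1,3),np.array(c['rvec'],float),c['t'],c['K'],c['D'])[0][:,0]
def cloud(c):
    g=np.stack(np.meshgrid(np.arange(512),np.arange(384)),-1).reshape(-1,1,2).astype(float)
    p=cv2.undistortPoints(g,c['K'],c['D'])[:,0]; d=c['depth'].reshape(-1,1)
    X=(np.c_[p,np.ones(len(p))]*d-c['t'])@c['R']; X[d[:,0]==0]=np.nan
    return X.reshape(384,512,3)
E
python3 - <<'E'
from h import *
for n in('scene','top'):
    c=cam(n); cv2.imwrite(f'pics/{n}0.png',cv2.resize(c['color'],(768,576),interpolation=cv2.INTER_CUBIC))
    print(n,c['vfov'],(-c['R'].T@c['t']).round())
    for t in('drift','bush_top','fixture','rack','big_drift','punch','tin','stub'):
        for r in finder.find_in(n,t)[:3]:
            X=atd(c,r['uv']); print(t,round(r['p'],2),np.round(r['uv']),None if X is None else X.round())
print(manip.read_state())
E
```

```text
scene 47.42844987903059 [1376.  -59.  993.]
drift 0.72 [327. 175.] [460. 165.  78.]
drift 0.59 [333. 187.] [544. 168. 115.]
drift 0.45 [225. 192.] [ 527. -133.   73.]
bush_top 0.88 [182. 147.] [ 268. -296.   12.]
bush_top 0.78 [223. 192.] [ 529. -139.   75.]
bush_top 0.78 [358. 162.] [386. 272.  64.]
fixture 0.92 [359. 165.] [344. 292.  11.]
fixture 0.89 [222. 192.] [ 530. -142.   77.]
fixture 0.75 [178. 142.] [ 307. -295.   69.]
rack 0.7 [313. 210.] [585. 113.  63.]
big_drift 0.56 [264. 278.] [781. -24.  25.]
big_drift 0.54 [317. 196.] [562. 124.  98.]
big_drift 0.45 [349. 274.] [755. 200.   6.]
punch 0.7 [298. 199.] [545.  76.  66.]
tin 0.77 [227. 204.] [ 521. -131.   15.]
top 54.97348391662916 [ 337.  -35. 1116.]
drift 0.69 [186. 226.] [437. 163. 122.]
drift 0.66 [188. 192.] [528. 155. 132.]
bush_top 0.97 [349. 284.] [ 281. -274.  102.]
bush_top 0.66 [297. 208.] [ 487. -141.  102.]
bush_top 0.57 [152. 264.] [339. 256. 102.]
fixture 0.85 [300. 205.] [ 495. -149.  102.]
fixture 0.72 [353. 282.] [ 286. -285.  102.]
fixture 0.56 [152. 259.] [351. 257. 102.]
rack 0.88 [205. 197.] [528. 119.  65.]
big_drift 0.31 [294. 208.] [ 488. -135.  102.]
punch 0.41 [218. 179.] [565.  74. 133.]
tin 0.55 [294. 220.] [ 464. -139.   18.]
{'clock': 0.9, 'joints': array([-1.30560092e+00,  2.99899459e-01,  1.52098597e+00,  9.77555359e-06,
        1.32072919e+00, -6.65901496e-02]), 'qd': array([ 0.000416  ,  0.00129139, -0.0003027 , -0.0004293 , -0.00116501,
        0.0006196 ]), 'effort': array([-1.87426842e-03, -5.31665576e+01, -3.52912188e+01,  7.09246472e-02,
        2.12481350e-02, -4.10422416e-06]), 'eef_pos': array([ 179.15384979, -519.99366867,  302.65181896]), 'eef_rot': array([-3.14157137e+00, -1.09118689e-05,  3.31783137e-01]), 'wrist_force': array([ 0.28910618, -0.21120669, -0.40301061]), 'moment': array([-0.02683826, -0.05728314,  0.02872107]), 'finger_gap': 94.09982673968206}
```

View pics/top0.png

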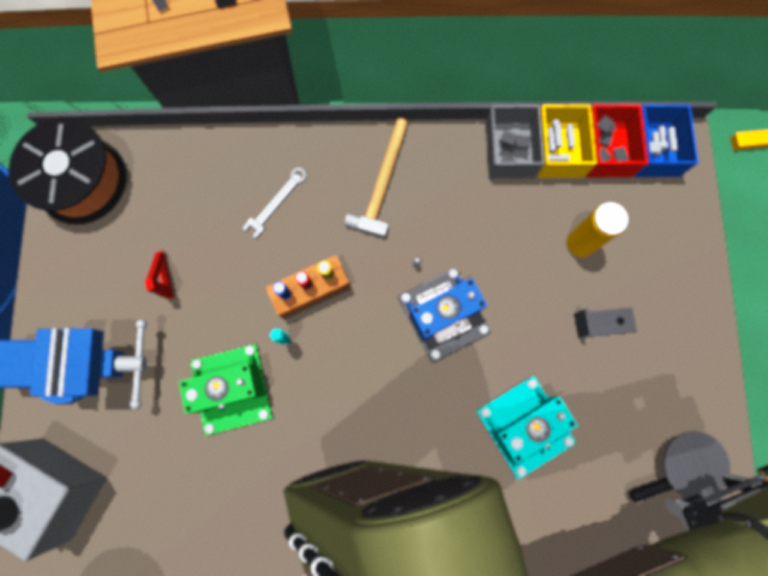

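View pics/scene0.png

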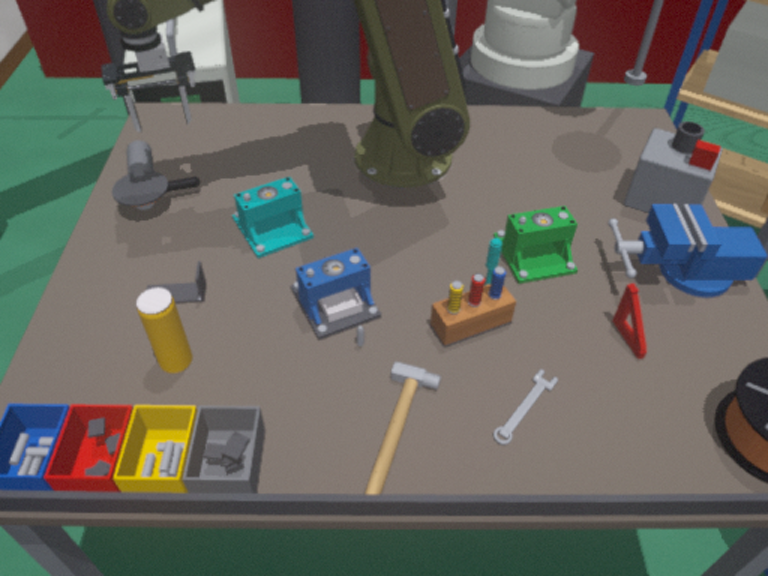

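The target fixture is the blue one, with its bush at about (447,306) in the top view. The slim drift has a dark blue cap at (282,289), at the left end of the rack. The turquoise and green look-alikes stand apart from both. Next I take close measurements and crops.

```bash
python3 - <<'E'
from h import *
tiles=[]
for n in('top','scene'):
    cs=[cam(n) for _ in range(4)]; c=cs[0]; im=np.mean([k['color'] for k in cs],0).astype(np.uint8)
    cl=np.nanmedian([cloud(k) for k in cs],0)
    np.savez(f'{n}.npz',im=im,cl=cl)
    hsv=cv2.cvtColor(im,cv2.COLOR_BGR2HSV)
    blue=(hsv[...,0]>100)&(hsv[...,0]<130)&(hsv[...,1]>110)
    near=lambda p,r:np.hypot(cl[...,0]-p[0],cl[...,1]-p[1])<r
    m=blue&near((528,155),35)&(cl[...,2]>70); print(n,'drift',m.sum(),np.nanmean(cl[m],0).round(1), np.nanmin(cl[m],0).round(),np.nanmax(cl[m],0).round())
    m=near((495,-145),90)&(abs(cl[...,2]-102)<4); P=cl[m][:,:2].astype(np.float32)
    print('bridge top',m.sum(),cv2.minAreaRect(P), np.median(cl[m][:,2]))
    m=near((535,115),110)&(abs(cl[...,2]-64)<4); P=cl[m][:,:2].astype(np.float32); print('rack',m.sum(),cv2.minAreaRect(P))
    print('brg expected px',proj(c,[[490,-141,102],[528,155,134]]).round(1))
    for u,v in((298,205),(188,192)) if n=='top' else ((223,179),(333,180)):
        tiles.append(cv2.resize(im[v-15:v+15,u-18:u+18],(396,300),interpolation=cv2.INTER_NEAREST)[:290])
cv2.imwrite('pics/crop1.png',np.vstack([np.hstack(tiles[:2]),np.hstack(tiles[2:])]))
E
```

```text
top drift 24 [523.8 155.6 112.6] [520. 151.  87.] [530. 163. 131.]
bridge top 957 ((495.9767150878906, -148.94915771484375), (64.48062133789062, 130.50497436523438), 26.07601547241211) 102.78016669509054
rack 745 ((523.5368041992188, 112.09895324707031), (116.77792358398438, 155.62425231933594), 24.644750595092773)
brg expected px [[296.6 206.8]
 [188.4 192.4]]
scene drift 101 [542.9 162.9 106.3] [531. 153.  72.] [547. 175. 131.]
bridge top 677 ((499.7616882324219, -145.51119995117188), (61.944156646728516, 130.40635681152344), 25.858505249023438) 100.6618497404451
rack 608 ((526.6627807617188, 121.42933654785156), (110.8096694946289, 168.51119995117188), 24.226640701293945)
brg expected px [[222.9 175.5]
 [328.7 178. ]]
```

View pics/crop1.png

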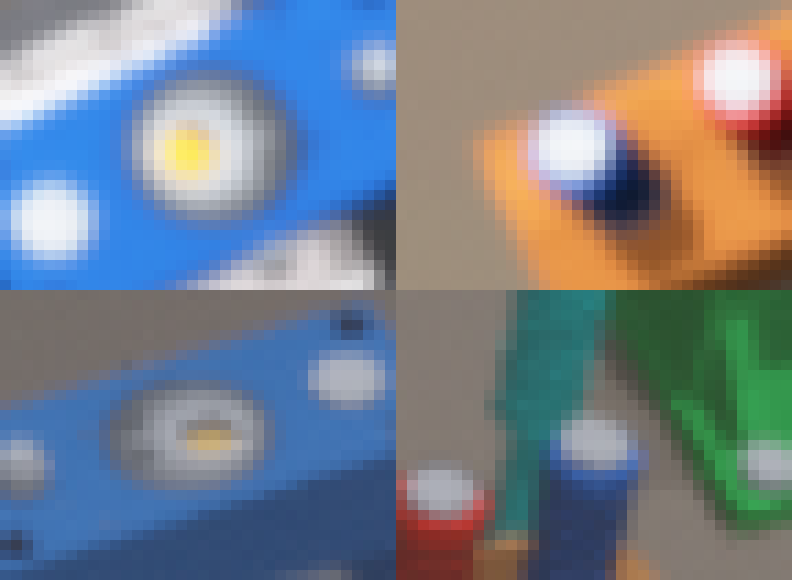

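```bash
python3 - <<'E'
from h import *
for n,h,b,y in(('top',(185.6,191),(298.7,204.2),(296.8,204.7)),('scene',(332.8,179.8),(221.6,178.1),(223.4,178.0))):
    c=cam(n); im=np.load(n+'.npz')['im'].astype(float)
    u0,v0=np.round(y).astype(int); w=im[v0-6:v0+7,u0-6:u0+7]; s=np.clip((w[...,1]+w[...,2])/2-w[...,0]-12,0,None)
    g=np.mgrid[v0-6:v0+7,u0-6:u0+7]; yc=((g[1]*s).sum()/s.sum(),(g[0]*s).sum()/s.sum())
    print(n,np.round(yc,2),s.sum(),'head',atz(c,h,134)[:2].round(1),'bush',atz(c,b,102)[:2].round(1),'yel',atz(c,y,98.5)[:2].round(1),atz(c,yc,98.5)[:2].round(1))
E
```

```text
top [296.59 204.84] 1792.5 head [532.  162.6] bush [ 497.3 -146.9] yel [ 496.5 -142. ] [ 496.1 -141.4]
scene [223.57 178.55] 316.5 head [534.7 165.5] bush [ 500.5 -144.2] yel [ 496.6 -139.4] [ 498.8 -138.8]
```

Request:
drive_tool:
  rows:
    - {"spin": -8.5, "jaw": 60}
    - {"spin": -8.5, "jaw": 60}
    - {"spin": -8.5, "jaw": 60}
    - {"spin": -8.5, "jaw": 60}
    - {"spin": -8.5, "jaw": 60}
    - {"spin": -8.5, "jaw": 60}
    - {"spin": -8.5, "jaw": 60}
    - {"spin": -8.5, "jaw": 60}
    - {"spin": -8.5, "jaw": 60}
    - {"spin": -8.5, "jaw": 60}
    - {"spin": -8, "jaw": 60}
  force: 30

```text
validation failed for argument at $.ro...
```

Request:
drive_tool:
  rows:
    - {"offset": [0, 0, 0], "spin": -8.5, "jaw": 60}
    - {"offset": [0, 0, 0], "spin": -8.5, "jaw": 60}
    - {"offset": [0, 0, 0], "spin": -8.5, "jaw": 60}
    - {"offset": [0, 0, 0], "spin": -8.5, "jaw": 60}
    - {"offset": [0, 0, 0], "spin": -8.5, "jaw": 60}
    - {"offset": [0, 0, 0], "spin": -8.5, "jaw": 60}
    - {"offset": [0, 0, 0], "spin": -8.5, "jaw": 60}
    - {"offset": [0, 0, 0], "spin": -8.5, "jaw": 60}
    - {"offset": [0, 0, 0], "spin": -8.5, "jaw": 60}
    - {"offset": [0, 0, 0], "spin": -8.5, "jaw": 60}
    - {"offset": [0, 0, 0], "spin": -8, "jaw": 60}
  force: 30

```text
clock: 2.5
eef_pos: [179.2, -520.0, 302.7]
eef_rot: [3.142, 0.0, 1.961]
wrist_force: [-0.1, -0.9, -0.1]
finger_gap: 60.0
```

```bash
cat > go.py <<'E'
import sys
from h import *
from scipy.spatial.transform import Rotation as Ro
s=manip.read_state(); R=Ro.from_euler('xyz',s['eef_rot']).as_matrix()
print(round(s['clock'],2),s['eef_pos'].round(2),np.degrees(s['eef_rot']).round(1),'W',s['wrist_force'].round(1),'gap',round(s['finger_gap'],1))
if len(sys.argv)>3:
    print('tool shift',(R.T@(np.array(sys.argv[1:4],float)-s['eef_pos'])).round(1))
E
python3 go.py 533 164 302
```

```text
2.5 [ 179.15 -520.    302.66] [180.    0.  112.4] W [-0.1 -0.9 -0.1] gap 60.0
tool shift [498.  587.4   0.7]
```

Request:
drive_tool:
  rows:
    - {"offset": [24.9, 29.4, 0], "spin": 0, "jaw": 60}
    - {"offset": [24.9, 29.4, 0], "spin": 0, "jaw": 60}
    - {"offset": [24.9, 29.4, 0], "spin": 0, "jaw": 60}
    - {"offset": [24.9, 29.4, 0], "spin": 0, "jaw": 60}
    - {"offset": [24.9, 29.4, 0], "spin": 0, "jaw": 60}
    - {"offset": [24.9, 29.4, 0], "spin": 0, "jaw": 60}
    - {"offset": [24.9, 29.4, 0], "spin": 0, "jaw": 60}
    - {"offset": [24.9, 29.4, 0], "spin": 0, "jaw": 60}
    - {"offset": [24.9, 29.4, 0], "spin": 0, "jaw": 60}
    - {"offset": [24.9, 29.4, 0], "spin": 0, "jaw": 60}
    - {"offset": [24.9, 29.4, 0], "spin": 0, "jaw": 60}
    - {"offset": [24.9, 29.4, 0], "spin": 0, "jaw": 60}
    - {"offset": [24.9, 29.4, 0], "spin": 0, "jaw": 60}
    - {"offset": [24.9, 29.4, 0], "spin": 0, "jaw": 60}
    - {"offset": [24.9, 29.4, 0], "spin": 0, "jaw": 60}
    - {"offset": [24.9, 29.4, 0], "spin": 0, "jaw": 60}
    - {"offset": [24.9, 29.4, 0], "spin": 0, "jaw": 60}
    - {"offset": [24.9, 29.4, 0], "spin": 0, "jaw": 60}
    - {"offset": [24.9, 29.4, 0], "spin": 0, "jaw": 60}
    - {"offset": [24.9, 29.4, 0], "spin": 0, "jaw": 60}

```text
clock: 4.5
eef_pos: [538.2, 163.7, 302.7]
eef_rot: [3.141, 0.0, 1.955]
wrist_force: [0.6, -0.7, 0.4]
finger_gap: 59.8
```

```bash
python3 go.py 533 164 182; python3 - <<'E'
from h import *
c=cam('scene'); im=c['color'][110:230,250:410]
cv2.imwrite('pics/s1.png',cv2.resize(im,(800,600),interpolation=cv2.INTER_CUBIC))
E
```

```text
4.5 [538.16 163.7  302.67] [180.   0. 112.] W [ 0.6 -0.7  0.4] gap 59.8
tool shift [  2.2  -4.7 120.7]
```

View pics/s1.png

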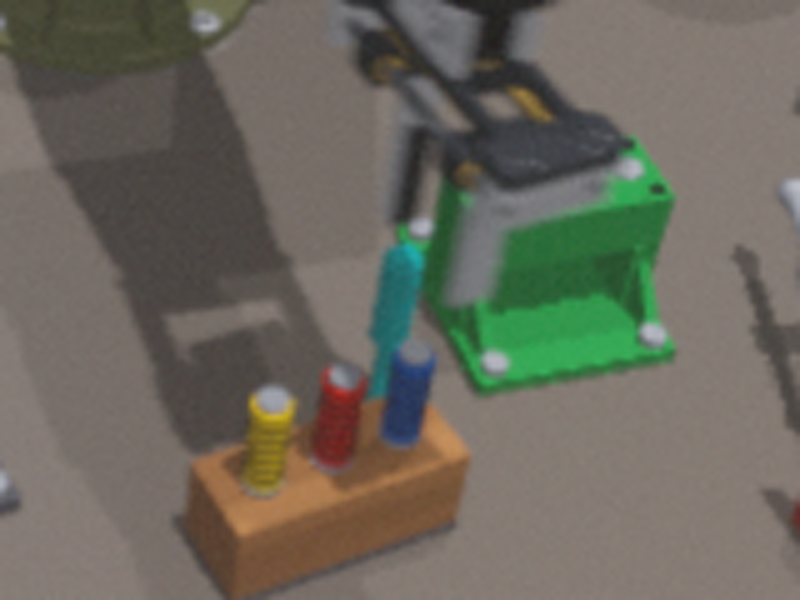

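The blue drift stands clear of the others, and the gripper is lined up above it. Its blue cap is at (415,355) in the crop, with the turquoise look-alike well behind. I'm correcting the position and descending.

Request:
drive_tool:
  rows:
    - {"offset": [2, -4.7, 15], "spin": 0, "jaw": 60}
    - {"offset": [0, 0, 20], "spin": 0, "jaw": 60}
    - {"offset": [0, 0, 20], "spin": 0, "jaw": 60}
    - {"offset": [0, 0, 20], "spin": 0, "jaw": 60}
    - {"offset": [0, 0, 15], "spin": 0, "jaw": 60}
    - {"offset": [0, 0, 15], "spin": 0, "jaw": 60}
    - {"offset": [0, 0, 10], "spin": 0, "jaw": 60}
    - {"offset": [0, 0, 5], "spin": 0, "jaw": 60}
    - {"offset": [0, 0, 0], "spin": 0, "jaw": 60}
    - {"offset": [0, 0, 0], "spin": 0, "jaw": 30}
    - {"offset": [0, 0, 0], "spin": 0, "jaw": 22}
    - {"offset": [0, 0, 0], "spin": 0, "jaw": 15}
    - {"offset": [0, 0, 0], "spin": 0, "jaw": 15}
    - {"offset": [0, 0, 0], "spin": 0, "jaw": 15}
  force: 40

```text
clock: 5.95
eef_pos: [532.5, 162.2, 182.8]
eef_rot: [3.141, 0.0, 1.955]
wrist_force: [2.0, 0.9, -0.2]
finger_gap: 23.7
```

```bash
python3 go.py
```

```text
5.95 [532.54 162.17 182.8 ] [180.   0. 112.] W [ 2.   0.9 -0.2] gap 23.7
```

Request:
drive_tool:
  rows:
    - {"offset": [0, 0, -3], "spin": 0, "jaw": 15}
    - {"offset": [0, 0, -7], "spin": 0, "jaw": 15}
    - {"offset": [0, 0, -15], "spin": 0, "jaw": 15}
    - {"offset": [0, 0, -20], "spin": 0, "jaw": 15}
    - {"offset": [0, 0, -20], "spin": 0, "jaw": 15}
    - {"offset": [0, 0, -20], "spin": 0, "jaw": 15}
    - {"offset": [0, 0, -20], "spin": 0, "jaw": 15}
    - {"offset": [0, 0, -15], "spin": 0, "jaw": 15}
    - {"offset": [0, 0, -5], "spin": 0, "jaw": 15}
    - {"offset": [0, 0, 0], "spin": 0, "jaw": 15}

```text
clock: 6.95
eef_pos: [532.6, 162.2, 308.1]
eef_rot: [3.141, 0.0, 1.955]
wrist_force: [0.0, 0.2, -2.9]
finger_gap: 23.4
```

```bash
python3 go.py 496 -140 307.8
```

```text
6.95 [532.55 162.18 308.13] [179.9   0.  112. ] W [ 0.   0.2 -2.9] gap 23.4
tool shift [-2.665e+02 -1.471e+02  2.000e-01]
```

Request:
drive_tool:
  rows:
    - {"offset": [-10, -5.5, 0], "spin": 0, "jaw": 15}
    - {"offset": [-20, -11, 0], "spin": 0, "jaw": 15}
    - {"offset": [-20, -11, 0], "spin": 0, "jaw": 15}
    - {"offset": [-20, -11, 0], "spin": 0, "jaw": 15}
    - {"offset": [-20, -11, 0], "spin": 0, "jaw": 15}
    - {"offset": [-20, -11, 0], "spin": 0, "jaw": 15}
    - {"offset": [-20, -11, 0], "spin": 0, "jaw": 15}
    - {"offset": [-20, -11, 0], "spin": 0, "jaw": 15}
    - {"offset": [-20, -11, 0], "spin": 0, "jaw": 15}
    - {"offset": [-20, -11, 0], "spin": 0, "jaw": 15}
    - {"offset": [-20, -11, 0], "spin": 0, "jaw": 15}
    - {"offset": [-20, -11, 0], "spin": 0, "jaw": 15}
    - {"offset": [-20, -11, 0], "spin": 0, "jaw": 15}
    - {"offset": [-18.6, -10.2, 0], "spin": 0, "jaw": 15}
    - {"offset": [0, 0, 10], "spin": 0, "jaw": 15}
    - {"offset": [0, 0, 5], "spin": 0, "jaw": 15}
    - {"offset": [0, 0, 0], "spin": 0, "jaw": 15}

```text
clock: 8.65
eef_pos: [495.9, -141.7, 291.2]
eef_rot: [-3.14, -0.002, 1.955]
wrist_force: [-0.4, -0.8, -3.2]
finger_gap: 23.5
```

```bash
python3 go.py 496.2 -142.2 293; python3 - <<'E'
from h import *
out=[]
for n in('scene','top'):
    c=cam(n); u,v=(223,165) if n=='scene' else (296,203)
    out.append(cv2.resize(c['color'][v-30:v+30,u-20:u+20],(400,600),interpolation=cv2.INTER_CUBIC))
    if n=='scene': print((proj(c,[[496.2,-142.2,z] for z in(116,174,102)])-[u-20,v-30])*10)
cv2.imwrite('pics/s2.png',np.hstack(out))
E
```

```text
8.65 [ 495.85 -141.69  291.23] [-1.799e+02 -1.000e-01  1.120e+02] W [-0.4 -0.8 -3.2] gap 23.5
tool shift [-0.6  0.1 -1.8]
[[191.82628735 385.63517395]
 [182.78140087 235.66136978]
 [193.92215044 420.3208489 ]]
```

View pics/s2.png

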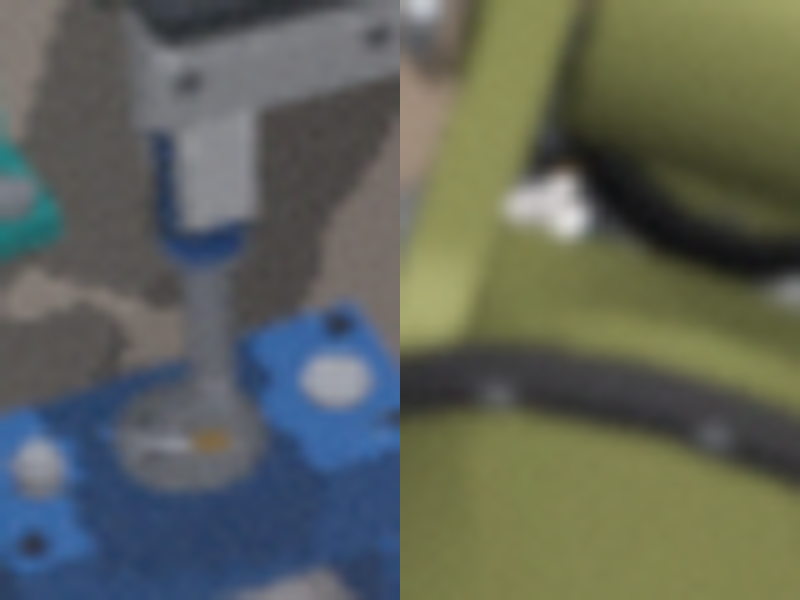

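Request:
drive_tool:
  rows:
    - {"offset": [-0.7, 0, 3], "spin": 0, "jaw": 15}
    - {"offset": [0, 0, 3], "spin": 0, "jaw": 15}
    - {"offset": [0, 0, 1], "spin": 0, "jaw": 15}
    - {"offset": [0, 0, 0], "spin": 0, "jaw": 15}
    - {"offset": [0, 0, 0], "spin": 0, "jaw": 15}

```text
clock: 9.25
eef_pos: [496.6, -142.8, 285.7]
eef_rot: [3.142, 0.0, 1.955]
wrist_force: [-0.3, 0.5, -2.9]
finger_gap: 23.6
```

```bash
python3 go.py 496.2 -142.2 281; python3 - <<'E'
from h import *
ims=[]
for _ in range(6): c=cam('scene'); ims.append(c['color'].astype(float))
im=np.mean(ims,0).astype(np.uint8)
u,v=223,172
w=cv2.resize(im[v-15:v+15,u-20:u+20],(800,600),interpolation=cv2.INTER_CUBIC)
cv2.imwrite('pics/s3.png',cv2.convertScaleAbs(w,alpha=1.5))
E
```

```text
9.25 [ 496.58 -142.84  285.72] [180.   0. 112.] W [-0.3  0.5 -2.9] gap 23.6
tool shift [ 0.7 -0.1  4.7]
```

View pics/s3.png

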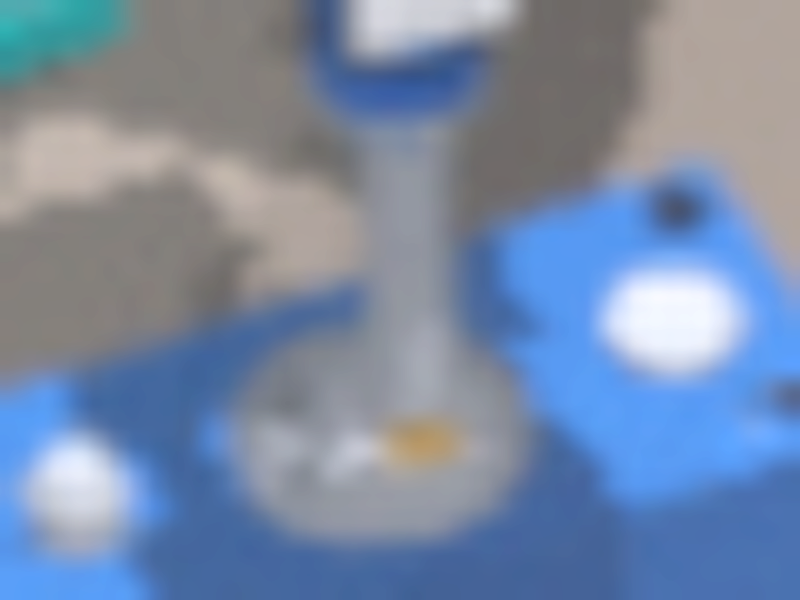

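Request:
drive_tool:
  rows:
    - {"offset": [0, 0, 1], "spin": 0, "jaw": 15}
    - {"offset": [0, 0, 1], "spin": 0, "jaw": 15}
    - {"offset": [0, 0, 1], "spin": 0, "jaw": 15}
    - {"offset": [0, 0, 1], "spin": 0, "jaw": 15}
    - {"offset": [0, 0, 1], "spin": 0, "jaw": 15}
    - {"offset": [0, 0, 0.7], "spin": 0, "jaw": 15}
    - {"offset": [0, 0, 0.5], "spin": 0, "jaw": 15}
    - {"offset": [0, 0, 0.5], "spin": 0, "jaw": 15}
    - {"offset": [0, 0, 0.5], "spin": 0, "jaw": 15}
    - {"offset": [0, 0, 0], "spin": 0, "jaw": 15}

```text
clock: 10.55
eef_pos: [496.5, -142.8, 278.4]
eef_rot: [-3.142, -0.0, 1.955]
wrist_force: [0.1, 0.6, -2.5]
finger_gap: 23.4
```

Request:
drive_tool:
  rows:
    - {"offset": [0, 0, 0.5], "spin": 0, "jaw": 15}
    - {"offset": [0, 0, 0.5], "spin": 0, "jaw": 15}
    - {"offset": [0, 0, 0], "spin": 0, "jaw": 15}

```text
clock: 10.85
eef_pos: [496.5, -142.9, 277.4]
eef_rot: [-3.142, -0.0, 1.955]
wrist_force: [-0.3, 0.5, -2.9]
finger_gap: 23.6
```

Request:
drive_tool:
  rows:
    - {"offset": [0, 0, 0.5], "spin": 0, "jaw": 15}
    - {"offset": [0, 0, 0.5], "spin": 0, "jaw": 15}
    - {"offset": [0, 0, 0], "spin": 0, "jaw": 15}

```text
clock: 11.15
eef_pos: [496.5, -142.9, 276.4]
eef_rot: [-3.142, -0.0, 1.955]
wrist_force: [0.1, 0.3, -1.8]
finger_gap: 23.4
```

Request:
drive_tool:
  rows:
    - {"offset": [0, 0, 0.5], "spin": 0, "jaw": 15}
    - {"offset": [0, 0, 0.5], "spin": 0, "jaw": 15}
    - {"offset": [0, 0, 0.5], "spin": 0, "jaw": 15}
    - {"offset": [0, 0, 0], "spin": 0, "jaw": 15}
    - {"offset": [0, 0, 0], "spin": 0, "jaw": 15}

```text
clock: 11.65
eef_pos: [496.5, -142.9, 274.9]
eef_rot: [-3.142, -0.0, 1.955]
wrist_force: [0.0, 0.1, -3.1]
finger_gap: 23.6
```

Tip is about 4 mm down the bore, with no side force. I'm moving gently down to the stub.

Request:
drive_tool:
  rows:
    - {"offset": [0, 0, 0.5], "spin": 0, "jaw": 15}
    - {"offset": [0, 0, 0.5], "spin": 0, "jaw": 15}
    - {"offset": [0, 0, 0.5], "spin": 0, "jaw": 15}
    - {"offset": [0, 0, 0.5], "spin": 0, "jaw": 15}
    - {"offset": [0, 0, 0.5], "spin": 0, "jaw": 15}
    - {"offset": [0, 0, 0], "spin": 0, "jaw": 15}

```text
clock: 12.25
eef_pos: [496.6, -142.9, 272.4]
eef_rot: [3.142, 0.0, 1.955]
wrist_force: [0.0, -0.8, -2.2]
finger_gap: 23.2
```

Request:
drive_tool:
  rows:
    - {"offset": [0, 0, 0.5], "spin": 0, "jaw": 15}
    - {"offset": [0, 0, 0.5], "spin": 0, "jaw": 15}
    - {"offset": [0, 0, 0.5], "spin": 0, "jaw": 15}
    - {"offset": [0, 0, 0.5], "spin": 0, "jaw": 15}
    - {"offset": [0, 0, 0.5], "spin": 0, "jaw": 15}
    - {"offset": [0, 0, 0], "spin": 0, "jaw": 15}

```text
clock: 12.85
eef_pos: [496.6, -142.8, 269.8]
eef_rot: [3.142, -0.0, 1.955]
wrist_force: [-0.3, 0.9, -0.7]
finger_gap: 23.8
```

Request:
drive_tool:
  rows:
    - {"offset": [0, 0, 0.5], "spin": 0, "jaw": 15}
    - {"offset": [0, 0, 0.5], "spin": 0, "jaw": 15}
    - {"offset": [0, 0, 0.5], "spin": 0, "jaw": 15}
    - {"offset": [0, 0, 0], "spin": 0, "jaw": 15}

```text
clock: 13.25
eef_pos: [496.5, -142.9, 268.3]
eef_rot: [3.142, -0.0, 1.955]
wrist_force: [-0.4, -0.7, -0.4]
finger_gap: 22.9
```

Request:
drive_tool:
  rows:
    - {"offset": [0, 0, 0.5], "spin": 0, "jaw": 15}
    - {"offset": [0, 0, 0.5], "spin": 0, "jaw": 15}
    - {"offset": [0, 0, 0.5], "spin": 0, "jaw": 15}
    - {"offset": [0, 0, 0.5], "spin": 0, "jaw": 15}

```text
clock: 13.65
eef_pos: [496.5, -142.9, 266.4]
eef_rot: [3.142, 0.0, 1.955]
wrist_force: [0.2, -0.7, 1.4]
finger_gap: 23.7
```

Request:
drive_tool:
  rows:
    - {"offset": [0, 0, 0.7], "spin": 0, "jaw": 15}
    - {"offset": [0, 0, 0.7], "spin": 0, "jaw": 15}
    - {"offset": [0, 0, 0.7], "spin": 0, "jaw": 15}
    - {"offset": [0, 0, 0.7], "spin": 0, "jaw": 15}

```text
clock: 14.05
eef_pos: [496.6, -142.8, 263.6]
eef_rot: [3.142, -0.0, 1.955]
wrist_force: [-0.9, 0.0, 1.9]
finger_gap: 23.6
```

Request:
drive_tool:
  rows:
    - {"offset": [0, 0, 0.7], "spin": 0, "jaw": 15}
    - {"offset": [0, 0, 0.7], "spin": 0, "jaw": 15}
    - {"offset": [0, 0, 0.7], "spin": 0, "jaw": 15}
    - {"offset": [0, 0, 0.7], "spin": 0, "jaw": 15}
    - {"offset": [0, 0, 0.7], "spin": 0, "jaw": 15}
    - {"offset": [0, 0, 0.7], "spin": 0, "jaw": 15}

```text
clock: 14.65
eef_pos: [496.6, -142.8, 259.4]
eef_rot: [3.142, 0.0, 1.955]
wrist_force: [-1.1, 0.1, 1.8]
finger_gap: 23.5
```

Request:
drive_tool:
  rows:
    - {"offset": [0, 0, 0.8], "spin": 0, "jaw": 15}
    - {"offset": [0, 0, 0.8], "spin": 0, "jaw": 15}
    - {"offset": [0, 0, 0.8], "spin": 0, "jaw": 15}
    - {"offset": [0, 0, 0.8], "spin": 0, "jaw": 15}
    - {"offset": [0, 0, 0.8], "spin": 0, "jaw": 15}
    - {"offset": [0, 0, 0.8], "spin": 0, "jaw": 15}
    - {"offset": [0, 0, 0.8], "spin": 0, "jaw": 15}
    - {"offset": [0, 0, 0.8], "spin": 0, "jaw": 15}

```text
clock: 15.45
eef_pos: [496.5, -142.8, 253.0]
eef_rot: [-3.142, -0.0, 1.955]
wrist_force: [-0.6, -0.9, 1.8]
finger_gap: 23.6
```

Request:
drive_tool:
  rows:
    - {"offset": [0, 0, 0.8], "spin": 0, "jaw": 15}
    - {"offset": [0, 0, 0.8], "spin": 0, "jaw": 15}
    - {"offset": [0, 0, 0.8], "spin": 0, "jaw": 15}
    - {"offset": [0, 0, 0.8], "spin": 0, "jaw": 15}
    - {"offset": [0, 0, 0.8], "spin": 0, "jaw": 15}
    - {"offset": [0, 0, 0.8], "spin": 0, "jaw": 15}
    - {"offset": [0, 0, 0.8], "spin": 0, "jaw": 15}
    - {"offset": [0, 0, 0.8], "spin": 0, "jaw": 15}
    - {"offset": [0, 0, 0.8], "spin": 0, "jaw": 15}
    - {"offset": [0, 0, 0.8], "spin": 0, "jaw": 15}

```text
clock: 16.45
eef_pos: [496.5, -142.8, 244.9]
eef_rot: [-3.141, -0.0, 1.955]
wrist_force: [0.6, -0.4, -1.6]
finger_gap: 23.6
```

Request:
drive_tool:
  rows:
    - {"offset": [0, 0, 0.8], "spin": 0, "jaw": 15}
    - {"offset": [0, 0, 0.8], "spin": 0, "jaw": 15}
    - {"offset": [0, 0, 0.8], "spin": 0, "jaw": 15}
    - {"offset": [0, 0, 0.8], "spin": 0, "jaw": 15}
    - {"offset": [0, 0, 0.8], "spin": 0, "jaw": 15}
    - {"offset": [0, 0, 0], "spin": 0, "jaw": 15}
    - {"offset": [0, 0, 0], "spin": 0, "jaw": 15}

```text
clock: 17.15
eef_pos: [496.5, -142.9, 241.0]
eef_rot: [-3.141, -0.0, 1.955]
wrist_force: [0.2, 0.4, -3.6]
finger_gap: 23.5
```

```bash
python3 - <<'E'
from h import *
c=cam('scene'); im=c['color'][140:230,175:275]
cv2.imwrite('pics/s4.png',cv2.convertScaleAbs(cv2.resize(im,(667,600),interpolation=cv2.INTER_CUBIC),alpha=1.4))
E
```

```text
(no output)
```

View pics/s4.png

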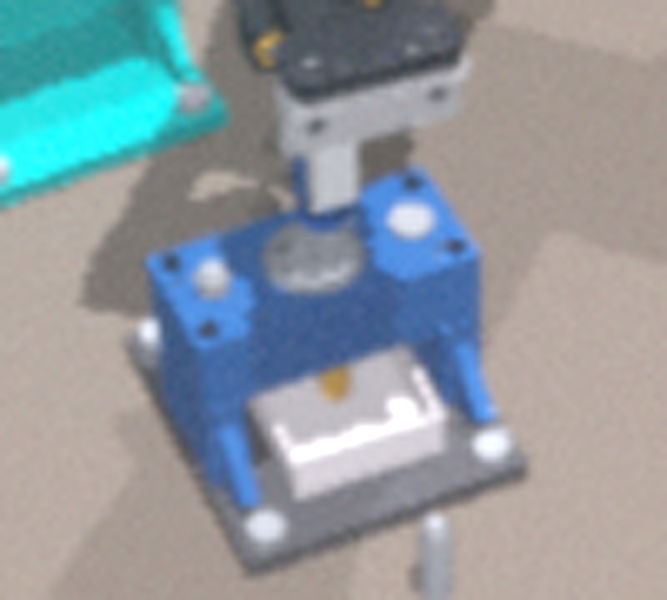

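The brass stub now shows in the tin at (335,382), with the drift still deep in the bore and no load on it. I'm drawing the drift out.

Request:
drive_tool:
  rows:
    - {"offset": [0, 0, -2], "spin": 0, "jaw": 15}
    - {"offset": [0, 0, -4], "spin": 0, "jaw": 15}
    - {"offset": [0, 0, -6], "spin": 0, "jaw": 15}
    - {"offset": [0, 0, -8], "spin": 0, "jaw": 15}
    - {"offset": [0, 0, -8], "spin": 0, "jaw": 15}
    - {"offset": [0, 0, -8], "spin": 0, "jaw": 15}
    - {"offset": [0, 0, -8], "spin": 0, "jaw": 15}
    - {"offset": [0, 0, -10], "spin": 0, "jaw": 15}
    - {"offset": [0, 0, -10], "spin": 0, "jaw": 15}
    - {"offset": [0, 0, -3], "spin": 0, "jaw": 15}
    - {"offset": [0, 0, 0], "spin": 0, "jaw": 15}

```text
clock: 18.3
eef_pos: [496.6, -142.9, 308.6]
eef_rot: [3.141, 0.001, 1.955]
wrist_force: [0.3, 0.0, -3.0]
finger_gap: 23.3
```

```bash
python3 go.py 532.5 162.2 308
```

```text
18.3 [ 496.63 -142.87  308.55] [180.   0. 112.] W [ 0.3  0.  -3. ] gap 23.3
tool shift [269.4 147.6   0.5]
```

Request:
drive_tool:
  rows:
    - {"offset": [10, 5.5, 0], "spin": 0, "jaw": 15}
    - {"offset": [20, 11, 0], "spin": 0, "jaw": 15}
    - {"offset": [20, 11, 0], "spin": 0, "jaw": 15}
    - {"offset": [20, 11, 0], "spin": 0, "jaw": 15}
    - {"offset": [20, 11, 0], "spin": 0, "jaw": 15}
    - {"offset": [20, 11, 0], "spin": 0, "jaw": 15}
    - {"offset": [20, 11, 0], "spin": 0, "jaw": 15}
    - {"offset": [20, 11, 0], "spin": 0, "jaw": 15}
    - {"offset": [20, 11, 0], "spin": 0, "jaw": 15}
    - {"offset": [20, 11, 0], "spin": 0, "jaw": 15}
    - {"offset": [20, 11, 0], "spin": 0, "jaw": 15}
    - {"offset": [20, 11, 0], "spin": 0, "jaw": 15}
    - {"offset": [20, 11, 0], "spin": 0, "jaw": 15}
    - {"offset": [12, 6.5, 0], "spin": 0, "jaw": 15}
    - {"offset": [7.4, 3.6, 0], "spin": 0, "jaw": 15}
    - {"offset": [0, 0, 0], "spin": 0, "jaw": 15}
    - {"offset": [0, 0, 0], "spin": 0, "jaw": 15}

```text
clock: 20.0
eef_pos: [532.4, 161.8, 308.0]
eef_rot: [-3.141, 0.0, 1.955]
wrist_force: [-0.3, 0.5, -2.8]
finger_gap: 23.4
```

```bash
python3 go.py 532.5 162.2 182.8
```

```text
20.0 [532.37 161.79 307.96] [-180.    0.  112.] W [-0.3  0.5 -2.8] gap 23.4
tool shift [  0.4   0.3 125.2]
```

Request:
drive_tool:
  rows:
    - {"offset": [0.4, 0.3, 10], "spin": 0, "jaw": 15}
    - {"offset": [0, 0, 15], "spin": 0, "jaw": 15}
    - {"offset": [0, 0, 15], "spin": 0, "jaw": 15}
    - {"offset": [0, 0, 10], "spin": 0, "jaw": 15}
    - {"offset": [0, 0, 5], "spin": 0, "jaw": 15}
    - {"offset": [0, 0, 2], "spin": 0, "jaw": 15}
    - {"offset": [0, 0, 2], "spin": 0, "jaw": 15}
    - {"offset": [0, 0, 2], "spin": 0, "jaw": 15}
    - {"offset": [0, 0, 2], "spin": 0, "jaw": 15}
    - {"offset": [0, 0, 2], "spin": 0, "jaw": 15}
    - {"offset": [0, 0, 1], "spin": 0, "jaw": 15}
    - {"offset": [0, 0, 1], "spin": 0, "jaw": 15}
    - {"offset": [0, 0, 1], "spin": 0, "jaw": 15}
    - {"offset": [0, 0, 1], "spin": 0, "jaw": 15}
    - {"offset": [0, 0, 1], "spin": 0, "jaw": 15}

```text
clock: 21.5
eef_pos: [532.5, 162.7, 238.0]
eef_rot: [3.142, -0.0, 1.955]
wrist_force: [-0.7, -0.1, -1.9]
finger_gap: 23.8
```

Tip is about 3 mm into the hole without contact. I'm lowering the rest of the way.

Request:
drive_tool:
  rows:
    - {"offset": [0, 0, 2], "spin": 0, "jaw": 15}
    - {"offset": [0, 0, 4], "spin": 0, "jaw": 15}
    - {"offset": [0, 0, 5], "spin": 0, "jaw": 15}
    - {"offset": [0, 0, 5], "spin": 0, "jaw": 15}
    - {"offset": [0, 0, 5], "spin": 0, "jaw": 15}
    - {"offset": [0, 0, 5], "spin": 0, "jaw": 15}
    - {"offset": [0, 0, 5], "spin": 0, "jaw": 15}
    - {"offset": [0, 0, 5], "spin": 0, "jaw": 15}
    - {"offset": [0, 0, 5], "spin": 0, "jaw": 15}
    - {"offset": [0, 0, 4], "spin": 0, "jaw": 15}
    - {"offset": [0, 0, 3], "spin": 0, "jaw": 15}
    - {"offset": [0, 0, 2], "spin": 0, "jaw": 15}
    - {"offset": [0, 0, 1], "spin": 0, "jaw": 15}
    - {"offset": [0, 0, 0.5], "spin": 0, "jaw": 15}
    - {"offset": [0, 0, 0.5], "spin": 0, "jaw": 15}
    - {"offset": [0, 0, 0], "spin": 0, "jaw": 15}

```text
clock: 23.1
eef_pos: [532.6, 162.7, 186.1]
eef_rot: [3.141, -0.0, 1.955]
wrist_force: [1.0, 0.3, -3.1]
finger_gap: 23.6
```

Request:
drive_tool:
  rows:
    - {"offset": [0, 0, 0.6], "spin": 0, "jaw": 15}
    - {"offset": [0, 0, 0.6], "spin": 0, "jaw": 15}
    - {"offset": [0, 0, 0.6], "spin": 0, "jaw": 15}
    - {"offset": [0, 0, 0.6], "spin": 0, "jaw": 15}
    - {"offset": [0, 0, 0.5], "spin": 0, "jaw": 15}
    - {"offset": [0, 0, 0], "spin": 0, "jaw": 15}

```text
clock: 23.7
eef_pos: [532.5, 162.7, 183.1]
eef_rot: [-3.141, -0.0, 1.955]
wrist_force: [-1.2, -0.3, -1.9]
finger_gap: 23.3
```

Request:
drive_tool:
  rows:
    - {"offset": [0, 0, 0.3], "spin": 0, "jaw": 15}
    - {"offset": [0, 0, 0.3], "spin": 0, "jaw": 15}
    - {"offset": [0, 0, 0.3], "spin": 0, "jaw": 15}
    - {"offset": [0, 0, 0], "spin": 0, "jaw": 15}

```text
clock: 24.1
eef_pos: [532.6, 162.7, 182.8]
eef_rot: [3.141, 0.0, 1.955]
wrist_force: [-3.0, -0.1, 4.0]
finger_gap: 23.2
```

Seated: there is a 7 N upward reaction at the same TCP height as at the grasp. I'm releasing slowly and retreating.

Request:
drive_tool:
  rows:
    - {"offset": [0, 0, 0], "spin": 0, "jaw": 23}
    - {"offset": [0, 0, 0], "spin": 0, "jaw": 26}
    - {"offset": [0, 0, 0], "spin": 0, "jaw": 35}
    - {"offset": [0, 0, 0], "spin": 0, "jaw": 50}
    - {"offset": [0, 0, 0], "spin": 0, "jaw": 60}
    - {"offset": [0, 0, -5], "spin": 0, "jaw": 60}
    - {"offset": [0, 0, -15], "spin": 0, "jaw": 60}
    - {"offset": [0, 0, -25], "spin": 0, "jaw": 60}
    - {"offset": [0, 0, -30], "spin": 0, "jaw": 60}
    - {"offset": [0, 0, -30], "spin": 0, "jaw": 60}
    - {"offset": [0, 0, -20], "spin": 0, "jaw": 60}
    - {"offset": [0, 0, -5], "spin": 0, "jaw": 60}
    - {"offset": [0, 0, 0], "spin": 0, "jaw": 60}
    - {"offset": [0, 0, 0], "spin": 0, "jaw": 60}

```text
clock: 25.5
eef_pos: [532.3, 162.7, 311.0]
eef_rot: [-3.14, -0.0, 1.955]
wrist_force: [-0.6, -0.1, 0.5]
finger_gap: 60.0
```

```bash
python3 go.py; python3 - <<'E'
from h import *
c=cam('scene'); im=c['color'][110:240,190:363]
cv2.imwrite('pics/s5.png',cv2.convertScaleAbs(cv2.resize(im,(798,600),interpolation=cv2.INTER_CUBIC),alpha=1.3))
E
```

```text
25.5 [532.3  162.66 310.99] [-179.9   -0.   112. ] W [-0.6 -0.1  0.5] gap 60.0
```

View pics/s5.png

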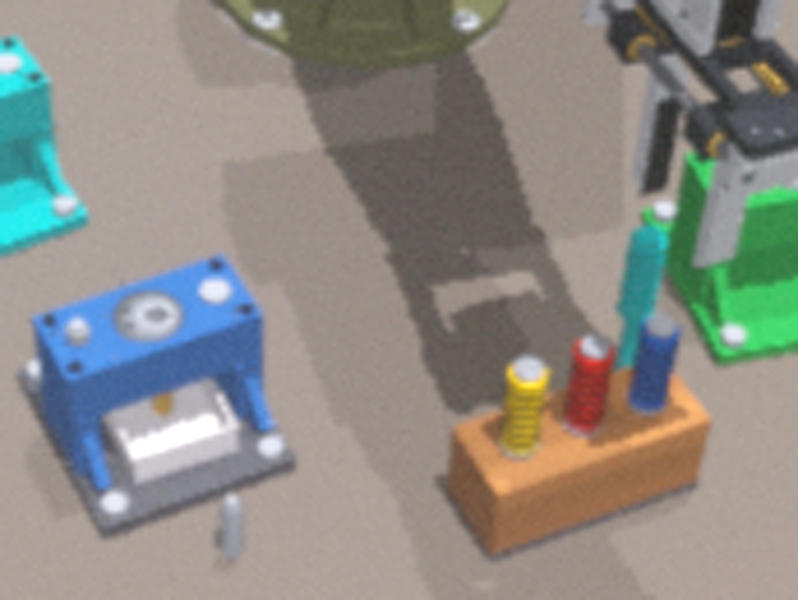

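The blue drift stands upright and seated at (656,365). The stub is in the tin at (163,403), the bore is empty, the gripper is clear and the neighbours haven't moved.

```bash
python3 -c "
from cell import manip; print(manip.sign_off())"
```

```text
the job is handed in; nothing more can be done
None
```

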